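# Unlatch and open the red graver case

### The arm

A 7-joint arm with a two-finger parallel gripper is mounted at the origin on the work surface. World frame = base frame: x ahead of the robot, y to its left, z up, the work surface at z = 0. Lengths are in m, angles in degrees, forces in N, time in s.
With the tool pointing down it reaches from about 0.4 to 0.9 m from the base axis. Payload 5.5 kg.
Tool frame: the origin (TCP) lies on the centre line of the jaws, within the pads' length; the fingertips stand 25 mm ahead of it and the grasp point (between the pads) lies 6 mm ahead of it; z points along the fingers, y is the direction in which the jaws open and shut (so a half turn about z gives the same grasp; the last joint's range is limited). The gripper opens to 92 mm and grips with 3 to 60 N. Pads are 19 mm wide; open, the fingers measure 130 mm over their backs; the gripper's body (75 mm by 190 mm) begins 47 mm behind the grasp point.
Start: joints at [83.262, 28.699, -24.465, 88.831, 12.651, 65.22, -12.049], TCP at [0.242, -0.603, 0.217] pointing down, gripper open.
Joint ranges: [-164.97, 164.97], [-17.58, 116.51], [-87.97, 89.64], [11.32, 138.91], [-80.73, 260.73], [10.89, 115.49], [-147.41, 147.41]. Speed limits (degrees/s): [147.25, 147.25, 180, 180, 180, 180, 180].

### API

Orientations are given as [roll, pitch, yaw] about the fixed x, y, z axes, in that order (R = Rz(yaw) Ry(pitch) Rx(roll)).
In Python, from plant import * gives the robot as it stands. The module is installed in compiled form; this text tells all that it offers.
- The arm moves only by the tool step_arm, never from a script. Its argument "moves" is a list of rows, each an object with "gripper": the finger opening in mm, from 0 to 91.8; "delta_pos": the shift along the tool's x, y, z in units of 40 mm (1.0 is 40 mm), a list of three; "spin": the turn about the tool's z in units of 6 degrees (1.0 is 6 degrees). A call has 1 to 12 rows; each row is the pose to reach, as a shift and turn from the pose commanded when the call began, along the tool's axes at that moment; what a row does not reach only later rows make up. A row lasts 1/10 s, in which the tool goes at most 50 mm and 8.59 degrees, less where a joint would pass 70% of its speed; a pose out of reach is approached as far as the arm can. A call with a gripper value outside its range is refused whole. The fingers move at their own pace and stop on an object; "newtons" is the grip in N (left out, the last holds). Time passes only in rows, so rows that repeat a pose let the fingers close. It gives the time, the measured TCP pose, the force and the opening at its end, in the units of the state.
- get_obs(): the state, without advancing time (a new reading comes with each control period).
- read_camera(name): name is "scene" or "top" or "wrist"; returns the picture (384x512x3 uint8, blue, green, red); there is no depth.
- camera_model(name): a dict with "camera_matrix" (3x3 intrinsics, pixels), "dist_coeffs" ([k1, k2, p1, p2, k3] as OpenCV has them; the pictures are not rectified), "world_from_camera" (4x4, takes a point from camera to world coordinates). Camera axes: x right, y up, looking along -z (the intrinsics and any distortion apply to the point x, -y, -z); pixel columns grow to the right and rows downward; lengths in m; the calibration is good to about 2 mm. A picture is of the moment at which its call begins: read the wrist's pose just before it. camera_model takes no time and is no camera call; for the wrist camera it gives the pose at the moment of the call.
- finish_job(): hands the job in, once; it reports no verdict.
The state is a dict: "clock": time; "joint_pos": joint angles; "qvel": joint speeds; "joint_torque": joint torques, N m; "ee_pos": TCP position; "eef_rot": TCP orientation; "ft_force": force on the tool from outside, world axes, zero at the start; "torque": the same for the moment, N m; "finger_gap": opening from 0.0 (shut) to 1.0 (fully open).
Only numpy, scipy, OpenCV 4.12 (cv2) and the standard library are available. Lean on these libraries where they do the work, as an engineer would, in place of code of your own. Each camera call takes 0.05 s, during which the arm holds its last target. There are 200 camera calls.

### The job

Open the red tool case on the engraver's bench: flip its black over-centre latch at the front all the way open, then lift the lid by its brass pull until it stands more than halfway to upright, and leave it standing open by itself. Leave the grey case latched.

Things in the scene. Friction and masses are not known exactly. Their poses are not given: they have to be found in the camera images.
- red_case: Red hinged tool case fixed to the bench, 170 (its x) by 200 (y) by 80 mm high when shut; a like grey one stands beside it. Origin: centre of its underside; z up; -x is its front (latch), +x its back. Lid hinge line along y at x = 85, z = 60 mm. Shut lid: flat top at z = 80, front edge at x = -85 mm.
- red_case_latch (a joint): Latch lever's angle: 0 = latched, upright at the case's front, its claw holding the lid down; grows as its top swings out to the front (-x of the case) and down, stop at 1.75 rad. Turns about a line along case y at x = -93, z = 30 mm. Over-centre spring: pulls to 0 below 0.5 rad, snaps open by itself beyond; about 2 N at the grip starts it.
- red_case_grip (a point): Centre of the black grip atop the red case's latch lever: 10 mm thick (case x), 24 wide (y), 42 tall. Latched, it is at x = -108, y = 0, z = 99 mm in the case's frame, standing 40 mm above the lid's top. The 69 mm between it and the brass pull is free: closed fingers put down there can pull it to the front.
- red_case_lid (a joint): Angle of the red case's lid: 0 = shut, grows as its front edge rises, 1.57 = upright, stop at 1.9 rad. The hinge is stiff: the lid stays at any angle it is left at; lifting it at the pull takes about 4 to 7 N.
- red_case_pull (a point): Centre of the brass pull on the red lid: a lying roller 18 mm in diameter, 32 mm long along case y (parallel to the hinge), on a 12 mm stem. Lid shut: x = -25, y = 0, z = 110 mm in the case's frame, 30 mm above the lid's top, 110 mm in front of the hinge line and 50 mm above it. Gripped on its end faces it turns between the fingers as the lid rises.
- grey_case_grip (a point): Centre of the black latch grip of the other case, a like case painted grey, beside the red one (either side). It is to stay latched; its latch works like the red one's.

How it is judged (in metres and radians):
On the way, in this order (a step that is already met when the one before it is completed fails the run):
1. the red case's latch is flipped open while its lid is still shut (value of joint red_case_latch above 1.2 rad and value of joint red_case_lid below 0.15 rad), for 0.2 s.
2. the red case's lid is lifted more than halfway to upright (value of joint red_case_lid above 0.75 rad), for 0.2 s.
At the end, for the whole second after the job is handed in: The red case's latch hangs open (beyond 1.2 rad), its lid stands still by itself at more than 0.75 rad (about halfway to upright) and the grey case's latch grip is within 20 mm of where it was (value of joint red_case_latch above 1.2 rad and value of joint red_case_lid above 0.75 rad and velocity of joint red_case_lid between -0.05 and 0.05 rad/s and distance of grey_case_grip from where it was at the start of the episode below 0.02 m); the robot touches nothing.
It fails at once if the grey case is unlatched (distance of grey_case_grip from where it was at the start of the episode above 0.03 m).
It also fails if it takes over 46 s, if anything falls off the work surface, if the arm or the gripper's body presses on something with over 40 N, if the wrist force passes 120 N, or if a joint passes its speed limit or range.

## Working session

There is one attempt and no reset: what is moved stays moved. The work goes in short steps, Python scripts to look and compute and a tool call to move; the robot and the scene stay as the last step left them, time stands still between calls to the robot, and variables do not carry over. Pictures are saved under pics/ and viewed, about 8 in all and at most 12, crops included, and the job is handed in when it is done.

Besides the shell and the picture viewer there is one more tool, called after "Request:" in YAML: its name, and indented under it one key for each argument. step_arm: Moves the arm, as the interface text tells. Its arguments: {"type":"object","properties":{"moves":{"type":"array"},"newtons":{"type":"number"}},"required":["moves"]}

```bash
mkdir -p pics; python3 - <<'E'
from plant import *
import cv2
o=get_obs();print(o)
for n in("scene","top"):
    cv2.imwrite(f"pics/{n}0.png",read_camera(n));m=camera_model(n);print(n,m)
E
```

```text
{'clock': 0.0, 'joint_pos': array([ 83.26112167,  28.75377777, -24.45527336,  88.89103659,
        12.65161985,  65.2206505 , -12.0502131 ]), 'qvel': array([ 0.03245517,  0.00924426,  0.04116788, -0.03700855,  0.00453493,
        0.05685261, -0.11127828]), 'joint_torque': array([-1.46795132e-04, -5.66595590e+01, -5.81590980e+00, -2.79111689e+01,
       -6.84574898e-02,  3.07249278e-02,  1.70716107e-04]), 'ee_pos': array([ 0.24129714, -0.60277601,  0.21618486]), 'eef_rot': array([-1.79888442e+02, -3.93565809e-03,  2.18232561e+01]), 'ft_force': array([-0.0805868 ,  0.35117081,  0.42188688]), 'torque': array([ 0.0474352 , -0.02408385, -0.01295123]), 'finger_gap': 1.0005190424705577}
scene {'camera_matrix': array([[401.77989659,   0.        , 255.20691857],
       [  0.        , 401.77989659, 191.77993427],
       [  0.        ,   0.        ,   1.        ]]), 'dist_coeffs': array([-0.1236404,  0.       ,  0.       ,  0.       ,  0.       ]), 'world_from_camera': array([[ 0.69609474, -0.5901387 ,  0.40888681,  0.95603623],
       [ 0.71778442,  0.58427053, -0.37869971, -0.3554363 ],
       [-0.01541516,  0.55710346,  0.83030001,  0.82656413],
       [ 0.        ,  0.        ,  0.        ,  1.        ]])}
top {'camera_matrix': array([[408.84430447,   0.        , 248.67287242],
       [  0.        , 408.84430447, 191.50147415],
       [  0.        ,   0.        ,   1.        ]]), 'dist_coeffs': array([-0.1426615,  0.       ,  0.       ,  0.       ,  0.       ]), 'world_from_camera': array([[-0.00962406,  0.98583964, -0.16741438,  0.47374891],
       [-0.99946121, -0.00422971,  0.03254836, -0.00109435],
       [ 0.03137935,  0.16763743,  0.98534919,  0.80076041],
       [ 0.        ,  0.        ,  0.        ,  1.        ]])}
```

View pics/scene0.png

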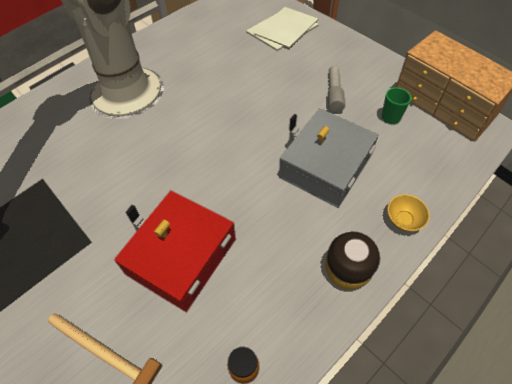

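View pics/top0.png

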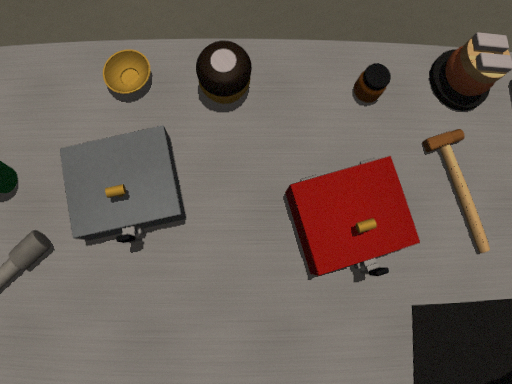

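The top view shows the red case at right, with its pull at (367,226) and grip at (378,271). The grey case is at left. In the scene view the red grip is at (133,214) and the pull at (162,229). I'll fit the case pose to points from both views.

```bash
cat > h.py <<'E'
from plant import *
import cv2, numpy as np
from scipy.optimize import least_squares
def proj(m,P):
    W=np.linalg.inv(m["world_from_camera"]);p=(W[:3,:3]@np.atleast_2d(P).T).T+W[:3,3]
    return cv2.projectPoints(p*[1,-1,-1],np.zeros(3),np.zeros(3),m["camera_matrix"],m["dist_coeffs"])[0][:,0]
def case(q,P):
    c,s=np.cos(q[2]),np.sin(q[2]);P=np.atleast_2d(P)
    return P@np.array([[c,s,0],[-s,c,0],[0,0,1]])+[q[0],q[1],0]
PULL=[-.025,0,.11];GRIP=[-.108,0,.099]
E
python3 - <<'E'
from h import *
FL=[-.085,.1,.08];FR=[-.085,-.1,.08];BR=[.085,-.1,.08];BL=[.085,.1,.08]
P=np.array([FL,FR,BR,BL,PULL,GRIP])
uv={"top":[(314,271),(419,243),(390,158),(288,187),(366,226),(378,271)],
"scene":[(172,192),(118,260),(184,300),(235,225),(162,229),(133,214)]}
M={n:camera_model(n) for n in uv}
f=lambda q:np.concatenate([(proj(M[n],case(q,P))-uv[n]).ravel() for n in uv])
r=least_squares(f,[.5,-.2,.2],loss="soft_l1");q=r.x
print(q,np.degrees(q[2]));print(f(q).reshape(-1,2).round(1))
print("pull",case(q,PULL),"grip",case(q,GRIP))
E
```

```text
[ 0.5574376  -0.21778746  0.27422718] 15.71206022802785
[[ 3.6  3.1]
 [ 0.8 -1.8]
 [ 0.2 -4. ]
 [ 1.4 -4.4]
 [-1.  -2.1]
 [-0.4 -0.9]
 [-0.6 -3.2]
 [-3.9 -1.4]
 [-3.6 -0.5]
 [-0.1 -3.8]
 [ 0.9 -1.5]
 [ 0.5 -1. ]]
pull [[ 0.53337173 -0.22455753  0.11      ]] grip [[ 0.45347304 -0.24703419  0.099     ]]
```

```bash
cat >> h.py <<'E'
from scipy.spatial.transform import Rotation as Ro
def delta(t,o=None):
    o=o or get_obs();R=Ro.from_euler("xyz",o["eef_rot"],degrees=True).as_matrix()
    return (R.T@(np.array(t).ravel()-o["ee_pos"])/.04).round(3)
E
python3 - <<'E'
from h import *
q=[.5574,-.2178,.2742]
t=case(q,[-.068,0,.2]);print(t,delta(t))
E
```

```text
[[ 0.49194034 -0.23621283  0.2       ]] [ 9.225 -6.181  0.418]
```

Request:
step_arm:
  moves:
    - {"gripper": 0,"delta_pos": [1.1,-0.75,0],"spin": 0.5}
    - {"gripper": 0,"delta_pos": [2.2,-1.5,0],"spin": 1}
    - {"gripper": 0,"delta_pos": [3.3,-2.2,0],"spin": 1}
    - {"gripper": 0,"delta_pos": [4.3,-2.9,0.1],"spin": 1}
    - {"gripper": 0,"delta_pos": [5.3,-3.6,0.1],"spin": 1}
    - {"gripper": 0,"delta_pos": [6.3,-4.3,0.2],"spin": 1}
    - {"gripper": 0,"delta_pos": [7.3,-4.9,0.3],"spin": 1}
    - {"gripper": 0,"delta_pos": [8.2,-5.5,0.3],"spin": 1}
    - {"gripper": 0,"delta_pos": [8.9,-6.0,0.4],"spin": 1}
    - {"gripper": 0,"delta_pos": [9.2,-6.2,0.4],"spin": 1}
    - {"gripper": 0,"delta_pos": [9.2,-6.2,0.4],"spin": 1}
    - {"gripper": 0,"delta_pos": [9.2,-6.2,0.4],"spin": 1}

```text
clock: 1.3
ee_pos: [0.4901, -0.2381, 0.201]
eef_rot: [180.0, 0.1, 15.7]
ft_force: [-0.7, 0.1, -1.0]
finger_gap: 0.024
```

```bash
python3 - <<'E'
from h import *
o=get_obs();m=camera_model("wrist");im=read_camera("wrist");print(o["clock"],o["ee_pos"],o["eef_rot"],o["finger_gap"])
print(m["camera_matrix"][0,0],m["dist_coeffs"],m["world_from_camera"][:3])
q=[.5574,-.2178,.2742]
for n,P in(("pull",PULL),("grip",GRIP)):print(n,proj(m,case(q,P)))
cv2.imwrite("pics/w1.png",im)
E
```

```text
1.3 [ 0.49009011 -0.23810291  0.20096877] [1.79974546e+02 7.44844771e-02 1.57430829e+01] 0.023646295709359475
300.4156407192761 [-0.0205701  0.         0.         0.         0.       ] [[ 2.69836359e-01  9.24320873e-01  2.69850447e-01  5.62351234e-01]
 [-9.62906040e-01  2.59182028e-01  7.50775198e-02 -2.16908327e-01]
 [-5.44667479e-04 -2.80099270e-01  9.59970886e-01  3.68045011e-01]]
pull [[255.39782363 138.12697943]]
grip [[255.53062621 223.40021348]]
```

View pics/w1.png

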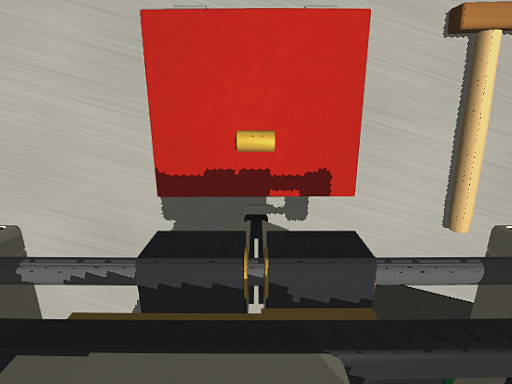

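The roller is at (255,140), against a predicted 138, and it sits square to the view, so the fit is good to about 2 mm. I'll go down into the gap.

Request:
step_arm:
  moves:
    - {"gripper": 0,"delta_pos": [0,0,0.6]}
    - {"gripper": 0,"delta_pos": [0,0,1.2]}
    - {"gripper": 0,"delta_pos": [0,0,1.8]}
    - {"gripper": 0,"delta_pos": [0,0,2.2]}
    - {"gripper": 0,"delta_pos": [0,0,2.2]}
    - {"gripper": 0,"delta_pos": [0,0,2.2]}

```text
invalid input at $.moves[0]: expected keys gripper, delta_pos, spin
```

Request:
step_arm:
  moves:
    - {"gripper": 0,"delta_pos": [0,0,0.6],"spin": 0}
    - {"gripper": 0,"delta_pos": [0,0,1.2],"spin": 0}
    - {"gripper": 0,"delta_pos": [0,0,1.8],"spin": 0}
    - {"gripper": 0,"delta_pos": [0,0,2.2],"spin": 0}
    - {"gripper": 0,"delta_pos": [0,0,2.2],"spin": 0}
    - {"gripper": 0,"delta_pos": [0,0,2.2],"spin": 0}

```text
clock: 1.95
ee_pos: [0.4903, -0.2381, 0.1133]
eef_rot: [180.0, 0.0, 15.7]
ft_force: [0.8, -0.4, 0.4]
finger_gap: 0.007
```

Request:
step_arm:
  moves:
    - {"gripper": 0,"delta_pos": [-0.4,0,0],"spin": 0}
    - {"gripper": 0,"delta_pos": [-0.7,0,0],"spin": 0}
    - {"gripper": 0,"delta_pos": [-1.0,0,0],"spin": 0}
    - {"gripper": 0,"delta_pos": [-1.3,0,0],"spin": 0}
    - {"gripper": 0,"delta_pos": [-1.6,0,0],"spin": 0}
    - {"gripper": 0,"delta_pos": [-1.9,0,0],"spin": 0}
    - {"gripper": 0,"delta_pos": [-2.2,0,0],"spin": 0}
    - {"gripper": 0,"delta_pos": [-2.3,0,0],"spin": 0}
    - {"gripper": 0,"delta_pos": [-2.3,0,0],"spin": 0}
    - {"gripper": 0,"delta_pos": [-2.3,0,0],"spin": 0}

```text
clock: 2.95
ee_pos: [0.4031, -0.2615, 0.1134]
eef_rot: [180.0, -0.0, 15.8]
ft_force: [1.1, 0.4, 0.1]
finger_gap: 0.004
```

Request:
step_arm:
  moves:
    - {"gripper": 0,"delta_pos": [0,0,-0.8],"spin": 0}
    - {"gripper": 0,"delta_pos": [0,0,-1.6],"spin": 0}
    - {"gripper": 0,"delta_pos": [0,0,-2.2],"spin": 0}
    - {"gripper": 70,"delta_pos": [0,0,-2.2],"spin": 0}
    - {"gripper": 70,"delta_pos": [0,0,-2.2],"spin": 0}

```text
clock: 3.45
ee_pos: [0.4033, -0.2615, 0.2015]
eef_rot: [179.9, -0.0, 15.9]
ft_force: [-0.0, -0.0, 0.1]
finger_gap: 0.134
```

```bash
python3 - <<'E'
from h import *
o=get_obs();print(o["clock"],o["ee_pos"],o["ft_force"])
a=read_camera("top");b=read_camera("scene");b0=cv2.resize(b[150:330,90:290],None,fx=2,fy=2);a0=cv2.resize(a[140:320,270:470],None,fx=2,fy=2)
cv2.imwrite("pics/c2.png",np.hstack([a0,b0]))
q=[.5574,-.2178,.2742]
print(case(q,[-.027,0,.2]),delta(case(q,[-.027,0,.2])),delta(case(q,[-.027,0,.104])))
E
```

```text
3.45 [ 0.40327502 -0.26146265  0.20153981] [-0.00048906 -0.00896647  0.07626462]
[[ 0.53140866 -0.22511098  0.2       ]] [3.353 0.021 0.004] [3.355 0.025 2.404]
```

View pics/c2.png

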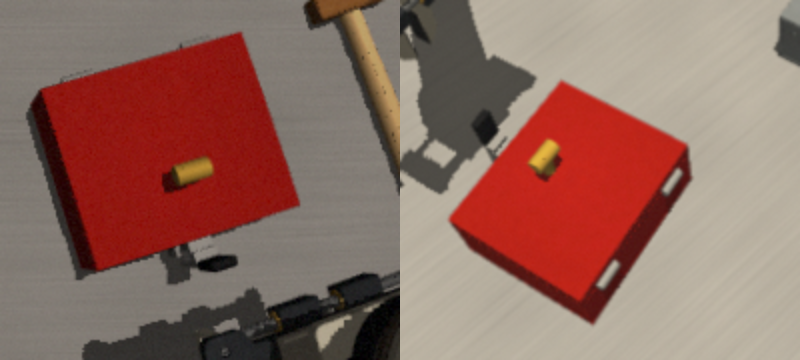

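The latch grip is still upright at about (132,212) in the scene view, so the pull didn't open it. I'll check the geometry, first where the fingertips should project in w1.

```bash
python3 - <<'E'
from h import *
q=[.5574,-.2178,.2742]
o=get_obs();m=camera_model("wrist");im=read_camera("wrist")
R=Ro.from_euler("xyz",o["eef_rot"],degrees=True).as_matrix();T=lambda p:o["ee_pos"]+R@np.array(p)
print("gap",o["finger_gap"])
for p in([0,0,0],[0,0,.025],[.01,0,.025],[-.01,0,.025]):print(p,proj(m,[T(p)]))
for n,P in(("pull",PULL),("grip",GRIP),("griptop",[-.108,0,.12]),("fe",[-.085,0,.08])):print(n,proj(m,case(q,P)),proj(camera_model("scene"),case(q,P)))
cv2.imwrite("pics/w3.png",im)
E
```

```text
gap 0.21589071461477813
[0, 0, 0] [[257.41194784 231.20818206]]
[0, 0, 0.025] [[257.25642527 216.10259922]]
[0.01, 0, 0.025] [[257.25416926 202.24434122]]
[-0.01, 0, 0.025] [[257.25849453 229.58289443]]
pull [[258.17219476  19.82564678]] [[162.88347935 227.52951732]]
grip [[257.81901525 127.79977081]] [[133.48238074 212.96333751]]
griptop [[257.92793851 129.96033642]] [[130.82771008 207.82677177]]
fe [[257.80105344 100.67430375]] [[143.90675745 222.02803749]]
```

View pics/w3.png

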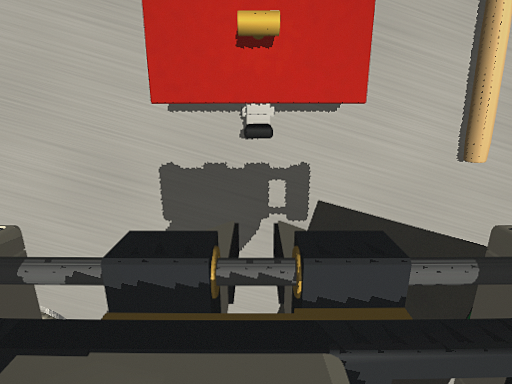

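The view shows the grip upright at (258,130), as predicted, with the thin finger plates centred on it. I'll repeat the pull more slowly, with the tips a little lower, and look partway.

Request:
step_arm:
  moves:
    - {"gripper": 0,"delta_pos": [0.8,0,0],"spin": 0}
    - {"gripper": 0,"delta_pos": [1.6,0,0],"spin": 0}
    - {"gripper": 0,"delta_pos": [2.3,0,0],"spin": 0}
    - {"gripper": 0,"delta_pos": [2.3,0,0],"spin": 0}
    - {"gripper": 0,"delta_pos": [2.3,0,0.6],"spin": 0}
    - {"gripper": 0,"delta_pos": [2.3,0,1.2],"spin": 0}
    - {"gripper": 0,"delta_pos": [2.3,0,1.8],"spin": 0}
    - {"gripper": 0,"delta_pos": [2.3,0,2.3],"spin": 0}
    - {"gripper": 0,"delta_pos": [2.3,0,2.3],"spin": 0}
    - {"gripper": 0,"delta_pos": [2.3,0,2.3],"spin": 0}

```text
clock: 4.6
ee_pos: [0.4903, -0.2362, 0.1087]
eef_rot: [-179.9, 0.1, 15.8]
ft_force: [0.8, 0.3, -0.5]
finger_gap: 0.002
```

Request:
step_arm:
  moves:
    - {"gripper": 0,"delta_pos": [-0.2,0,0],"spin": 0}
    - {"gripper": 0,"delta_pos": [-0.4,0,0],"spin": 0}
    - {"gripper": 0,"delta_pos": [-0.6,0,0],"spin": 0}
    - {"gripper": 0,"delta_pos": [-0.7,0,0],"spin": 0}
    - {"gripper": 0,"delta_pos": [-0.8,0,0],"spin": 0}
    - {"gripper": 0,"delta_pos": [-0.9,0,0],"spin": 0}
    - {"gripper": 0,"delta_pos": [-1.0,0,0],"spin": 0}

```text
clock: 5.3
ee_pos: [0.4527, -0.2475, 0.1095]
eef_rot: [180.0, -0.0, 15.8]
ft_force: [0.2, 0.3, 1.5]
finger_gap: 0.0
```

```bash
python3 - <<'E'
from h import *
o=get_obs();print(o["clock"],o["ee_pos"],o["ft_force"],o["finger_gap"])
b=read_camera("scene");w=read_camera("wrist")
cv2.imwrite("pics/c4.png",np.hstack([cv2.resize(b[160:310,70:220],(400,400)),cv2.resize(w[120:320,156:356],(400,400))]))
E
```

```text
5.3 [ 0.45267165 -0.24749249  0.10952244] [0.22195983 0.26248214 1.47408017] 0.00030049265023989065
```

View pics/c4.png

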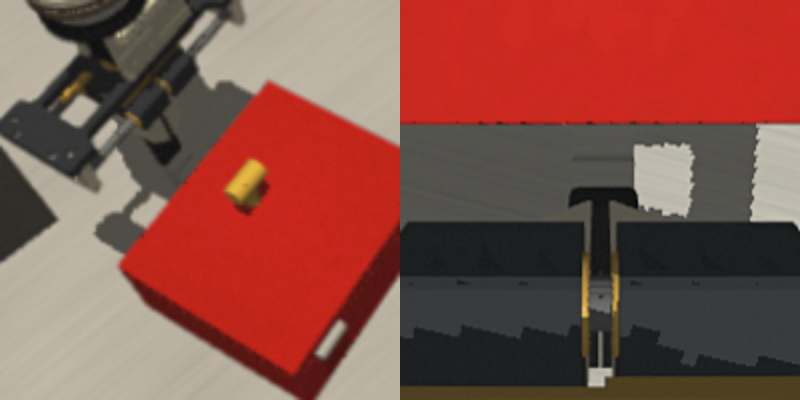

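```bash
python3 - <<'E'
from h import *
q=[.5574,-.2178,.2742];m=camera_model("wrist")
for a in np.arange(0,1.8,.2):
    def L(x,z): # x outward rel pivot
        c,s=np.cos(a),np.sin(a);return [-.093-(x*c+z*s),0,.03+z*c-x*s]
    pts=[L(.010,.048),L(.010,.090),L(.020,.09)]
    print(round(a,1),np.round(pts,3)[1],proj(m,case(q,pts))[:,1].round(0), (12/ (proj(m,case(q,pts[1]))-proj(m,case(q,np.array(pts[1])+[0,.012,0])))[0,0]).round(3))
print("fe",proj(m,case(q,[-.085,0,.08])),"tip",proj(m,case(q,[[-.098,0,.0845],[-.117,0,.0845]])))
E
```

```text
0.0 [-0.103  0.     0.12 ] [204. 228. 245.] 0.564
0.2 [-0.121  0.     0.116] [215. 253. 266.] 0.593
0.4 [-0.137  0.     0.109] [224. 271. 281.] 0.632
0.6 [-0.152  0.     0.099] [229. 282. 288.] 0.679
0.8 [-0.165  0.     0.086] [232. 287. 289.] 0.733
1.0 [-0.174  0.     0.07 ] [233. 286. 286.] 0.791
1.2 [-0.181  0.     0.053] [231. 281. 278.] 0.851
1.4 [-0.183  0.     0.035] [227. 272. 268.] 0.91
1.6 [-0.183  0.     0.017] [222. 262. 256.] 0.967
fe [[256.97699796 179.87274231]] tip [[256.97760308 200.26332225]
 [256.9489543  226.39054028]]
```

The grip is on the pushed side, at roughly 0.2 rad, so the pull works. I'll keep going slowly and follow the lever down so that it can't bounce back.

Request:
step_arm:
  moves:
    - {"gripper": 0,"delta_pos": [-0.2,0,0],"spin": 0}
    - {"gripper": 0,"delta_pos": [-0.4,0,0],"spin": 0}
    - {"gripper": 0,"delta_pos": [-0.6,0,0.1],"spin": 0}
    - {"gripper": 0,"delta_pos": [-0.8,0,0.15],"spin": 0}
    - {"gripper": 0,"delta_pos": [-1.0,0,0.2],"spin": 0}
    - {"gripper": 0,"delta_pos": [-1.2,0,0.3],"spin": 0}
    - {"gripper": 0,"delta_pos": [-1.4,0,0.4],"spin": 0}
    - {"gripper": 0,"delta_pos": [-1.6,0,0.6],"spin": 0}
    - {"gripper": 0,"delta_pos": [-1.7,0,0.8],"spin": 0}
    - {"gripper": 0,"delta_pos": [-1.8,0,1.1],"spin": 0}
    - {"gripper": 0,"delta_pos": [-1.8,0,1.1],"spin": 0}

```text
clock: 6.5
ee_pos: [0.3815, -0.2662, 0.0633]
eef_rot: [-179.8, 0.1, 15.8]
ft_force: [-1.1, -0.4, 0.0]
finger_gap: 0.005
```

```bash
python3 - <<'E'
from h import *
o=get_obs();print(o["clock"],o["ee_pos"],o["ft_force"],o["finger_gap"])
b=read_camera("scene");w=read_camera("wrist")
cv2.imwrite("pics/c5.png",np.hstack([cv2.resize(b[160:310,70:220],(400,400)),cv2.resize(w[20:320,106:406],(400,400))]))
E
```

```text
6.5 [ 0.38150192 -0.26624896  0.06331832] [-1.06221275 -0.39415413  0.04782607] 0.004546969985130861
```

View pics/c5.png

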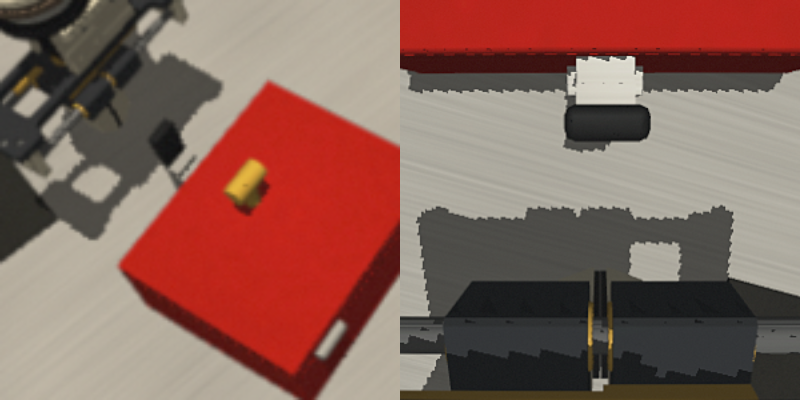

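The latch is upright again and the finger tip is past it, so the grip slipped off partway. I'll repeat in smaller increments and record forces and pictures at each one.

Request:
step_arm:
  moves:
    - {"gripper": 0,"delta_pos": [0,0,-1.1],"spin": 0}
    - {"gripper": 0,"delta_pos": [0,0,-2.2],"spin": 0}
    - {"gripper": 0,"delta_pos": [0,0,-3.3],"spin": 0}
    - {"gripper": 0,"delta_pos": [0.9,0,-3.4],"spin": 0}
    - {"gripper": 0,"delta_pos": [1.9,0,-3.4],"spin": 0}
    - {"gripper": 0,"delta_pos": [2.85,0,-3.4],"spin": 0}
    - {"gripper": 0,"delta_pos": [2.85,0,-3.4],"spin": 0}
    - {"gripper": 0,"delta_pos": [2.85,0,-2.6],"spin": 0}
    - {"gripper": 0,"delta_pos": [2.85,0,-1.8],"spin": 0}
    - {"gripper": 0,"delta_pos": [2.85,0,-1.15],"spin": 0}
    - {"gripper": 0,"delta_pos": [2.85,0,-1.15],"spin": 0}
    - {"gripper": 0,"delta_pos": [2.85,0,-1.15],"spin": 0}

```text
clock: 7.8
ee_pos: [0.4929, -0.2357, 0.1116]
eef_rot: [-180.0, 0.0, 15.8]
ft_force: [0.8, 0.2, 0.2]
finger_gap: 0.009
```

```bash
cat > snap.py <<'E'
import sys
from h import *
q=[.5574,-.2178,.2742]
f=np.mean([get_obs()["ft_force"] for _ in range(1)],0);o=get_obs()
R=np.array([[np.cos(q[2]),np.sin(q[2])],[-np.sin(q[2]),np.cos(q[2])]])
b=read_camera("scene");w=read_camera("wrist")
print(o["clock"],"case",R@(o["ee_pos"][:2]-q[:2]),o["ee_pos"][2].round(4),"f",(R@f[:2]).round(1),f[2].round(1))
cv2.imwrite(f"pics/s_{sys.argv[1]}.png",np.vstack([cv2.resize(b[180:260,90:170],(200,200)),cv2.resize(w[140:280,186:326],(200,200))]))
E
python3 snap.py a
```

```text
7.8 case [-0.06689712  0.0002277 ] 0.1116 f [ 0.8 -0. ] 0.2
```

Request:
step_arm:
  moves:
    - {"gripper": 0,"delta_pos": [-0.2,0,0],"spin": 0}
    - {"gripper": 0,"delta_pos": [-0.4,0,0],"spin": 0}
    - {"gripper": 0,"delta_pos": [-0.6,0,0],"spin": 0}
    - {"gripper": 0,"delta_pos": [-0.8,0,0],"spin": 0}
    - {"gripper": 0,"delta_pos": [-0.8,0,0],"spin": 0}

```text
clock: 8.4
ee_pos: [0.4604, -0.2455, 0.1112]
eef_rot: [180.0, 0.1, 15.7]
ft_force: [0.2, -0.9, -0.1]
finger_gap: 0.006
```

```bash
python3 snap.py b
```

```text
8.4 case [-0.10083566 -0.0004048 ] 0.1112 f [-0.  -0.9] -0.1
```

Request:
step_arm:
  moves:
    - {"gripper": 0,"delta_pos": [-0.15,0,0],"spin": 0}
    - {"gripper": 0,"delta_pos": [-0.3,0,0],"spin": 0}
    - {"gripper": 0,"delta_pos": [-0.3,0,0],"spin": 0}

```text
clock: 8.8
ee_pos: [0.4495, -0.2482, 0.111]
eef_rot: [-180.0, 0.1, 15.8]
ft_force: [-0.3, -0.5, 0.5]
finger_gap: 0.007
```

```bash
python3 snap.py c
```

```text
8.8 case [-1.12073956e-01 -3.43312805e-05] 0.111 f [-0.5 -0.4] 0.5
```

Request:
step_arm:
  moves:
    - {"gripper": 0,"delta_pos": [-0.15,0,0],"spin": 0}
    - {"gripper": 0,"delta_pos": [-0.3,0,0],"spin": 0}
    - {"gripper": 0,"delta_pos": [-0.3,0,0],"spin": 0}

```text
clock: 9.2
ee_pos: [0.4379, -0.2515, 0.111]
eef_rot: [-180.0, 0.1, 15.8]
ft_force: [0.7, 0.1, 0.3]
finger_gap: 0.005
```

```bash
python3 snap.py d; python3 -c "
import cv2
cv2.imwrite('pics/m6.png',cv2.hconcat([cv2.imread(f'pics/s_{k}.png') for k in 'abcd']))"
```

```text
9.2 case [-1.24217944e-01 -1.02267772e-04] 0.111 f [ 0.7 -0.1] 0.3
```

View pics/m6.png

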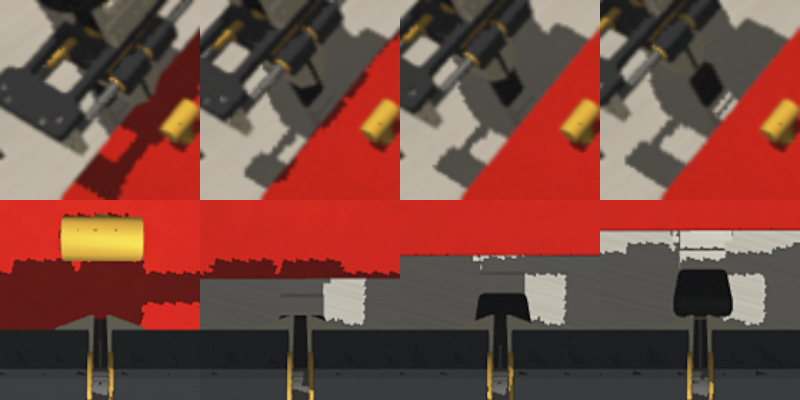

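The grip never moves, and the fingertips seem to pass over its top with no force. I'll check the real fingertip height from the scene pixel in panel c, at about (133,209).

```bash
python3 - <<'E'
from h import *
q=[.5574,-.2178,.2742];m=camera_model("scene")
for x in(-.112,-.124):
  for z in(.086,.1,.11,.12,.13,.14):print(x,z,proj(m,case(q,[x,0,z])).round(1))
o=get_obs();print(o["ee_pos"],o["joint_pos"])
b=read_camera("scene");t=read_camera("top");w=read_camera("wrist")
cv2.imwrite("pics/z7.png",np.hstack([cv2.resize(b[175:245,95:165],(400,400),interpolation=0),cv2.resize(w[180:300,196:316],(400,400),interpolation=0)]))
E
```

```text
-0.112 0.086 [[133.7 215.2]]
-0.112 0.1 [[131.9 211.9]]
-0.112 0.11 [[130.7 209.5]]
-0.112 0.12 [[129.4 207. ]]
-0.112 0.13 [[128.1 204.5]]
-0.112 0.14 [[126.7 201.9]]
-0.124 0.086 [[129.5 212.9]]
-0.124 0.1 [[127.7 209.5]]
-0.124 0.11 [[126.4 207.1]]
-0.124 0.12 [[125.1 204.6]]
-0.124 0.13 [[123.8 202.1]]
-0.124 0.14 [[122.4 199.5]]
[ 0.43889971 -0.25134747  0.11126691] [ 55.5806808   24.11487542 -34.7755095  114.31226121  18.58040599
  47.0268081  -63.90063635]
```

View pics/z7.png

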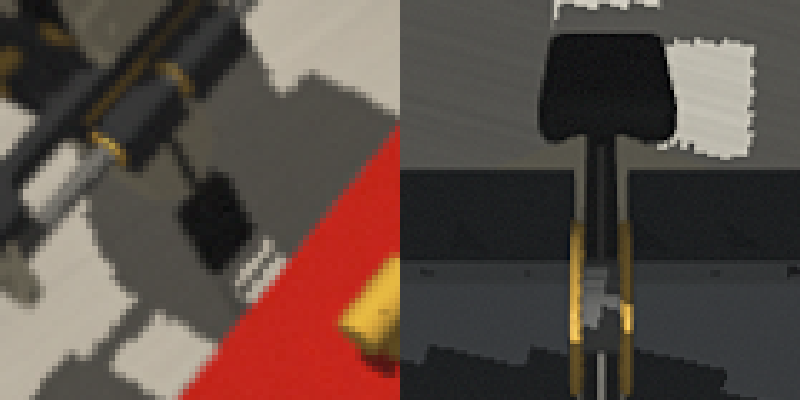

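The grip is unmoved at about (132.6,213.8) in the scene view, and the closed fingers got past it without feeling it. Gripping the latch on its sides will be more certain: open to 50 mm, straddle it along case y, close, and check the opening against 24 mm.

Request:
step_arm:
  newtons: 15
  moves:
    - {"gripper": 0,"delta_pos": [0,0,-0.8],"spin": 0}
    - {"gripper": 50,"delta_pos": [0,0,-1.6],"spin": 0}
    - {"gripper": 50,"delta_pos": [0.4,0,-1.6],"spin": 0}
    - {"gripper": 50,"delta_pos": [0.4,0,-1.6],"spin": 0}
    - {"gripper": 50,"delta_pos": [0.4,0,-1.6],"spin": 0}
    - {"gripper": 50,"delta_pos": [0.4,0,-0.8],"spin": 0}
    - {"gripper": 50,"delta_pos": [0.4,0,0],"spin": 0}
    - {"gripper": 50,"delta_pos": [0.4,0,0.1],"spin": 0}
    - {"gripper": 10,"delta_pos": [0.4,0,0.1],"spin": 0}
    - {"gripper": 10,"delta_pos": [0.4,0,0.1],"spin": 0}
    - {"gripper": 10,"delta_pos": [0.4,0,0.1],"spin": 0}
    - {"gripper": 10,"delta_pos": [0.4,0,0.1],"spin": 0}

```text
clock: 10.65
ee_pos: [0.4555, -0.2476, 0.1085]
eef_rot: [179.9, -0.1, 15.8]
ft_force: [1.2, -2.3, 0.2]
finger_gap: 0.25
```

Request:
step_arm:
  moves:
    - {"gripper": 10,"delta_pos": [0,0,0],"spin": 0}
    - {"gripper": 10,"delta_pos": [0,0,0],"spin": 0}
    - {"gripper": 10,"delta_pos": [0,0,0],"spin": 0}

```text
clock: 10.95
ee_pos: [0.4555, -0.2477, 0.1083]
eef_rot: [179.9, -0.1, 15.8]
ft_force: [-0.2, -2.5, 6.8]
finger_gap: 0.247
```

It closed at 22.7 mm, so the grip is held. Now I'll swing it along its arc.

Request:
step_arm:
  moves:
    - {"gripper": 10,"delta_pos": [-0.17,0,0.04],"spin": 0}
    - {"gripper": 10,"delta_pos": [-0.34,0,0.11],"spin": 0}
    - {"gripper": 10,"delta_pos": [-0.5,0,0.19],"spin": 0}
    - {"gripper": 10,"delta_pos": [-0.64,0,0.28],"spin": 0}
    - {"gripper": 10,"delta_pos": [-0.78,0,0.39],"spin": 0}
    - {"gripper": 10,"delta_pos": [-0.91,0,0.51],"spin": 0}
    - {"gripper": 10,"delta_pos": [-1.02,0,0.65],"spin": 0}
    - {"gripper": 10,"delta_pos": [-1.12,0,0.79],"spin": 0}
    - {"gripper": 10,"delta_pos": [-1.21,0,0.95],"spin": 0}
    - {"gripper": 10,"delta_pos": [-1.28,0,1.11],"spin": 0}
    - {"gripper": 10,"delta_pos": [-1.33,0,1.28],"spin": 0}
    - {"gripper": 10,"delta_pos": [-1.37,0,1.45],"spin": 0}

```text
clock: 12.15
ee_pos: [0.3961, -0.2644, 0.0483]
eef_rot: [-180.0, 0.5, 15.6]
ft_force: [-11.2, -7.2, 2.2]
finger_gap: 0.256
```

Request:
step_arm:
  moves:
    - {"gripper": 10,"delta_pos": [0,0,0],"spin": 0}
    - {"gripper": 60,"delta_pos": [0,0,0],"spin": 0}
    - {"gripper": 60,"delta_pos": [0,0,0],"spin": 0}
    - {"gripper": 60,"delta_pos": [0,0,0],"spin": 0}
    - {"gripper": 60,"delta_pos": [0,0,0],"spin": 0}
    - {"gripper": 60,"delta_pos": [0,0,-0.8],"spin": 0}
    - {"gripper": 60,"delta_pos": [0,0,-1.8],"spin": 0}
    - {"gripper": 60,"delta_pos": [0,0,-2.8],"spin": 0}
    - {"gripper": 60,"delta_pos": [0,0,-3.7],"spin": 0}
    - {"gripper": 60,"delta_pos": [0,0,-3.7],"spin": 0}

```text
clock: 13.15
ee_pos: [0.4053, -0.263, 0.2021]
eef_rot: [179.6, -0.3, 15.9]
ft_force: [0.9, 0.4, -0.3]
finger_gap: 0.654
```

```bash
python3 - <<'E'
from h import *
o=get_obs();print(o["clock"],o["ee_pos"],o["ft_force"],o["finger_gap"])
b=read_camera("scene");w=read_camera("wrist")
cv2.imwrite("pics/c8.png",np.hstack([cv2.resize(b[160:310,70:220],(400,400)),cv2.resize(w[0:300,106:406],(400,400))]))
q=[.5574,-.2178,.2742]
print(delta(case(q,[-.027,0,.2])),delta(case(q,[-.027,0,.104])))
E
```

```text
13.15 [ 0.40531687 -0.26298129  0.20209428] [ 0.91912818  0.41116025 -0.32244136] 0.653868155399743
[ 3.357 -0.005 -0.048] [ 3.355 -0.01   2.352]
```

View pics/c8.png

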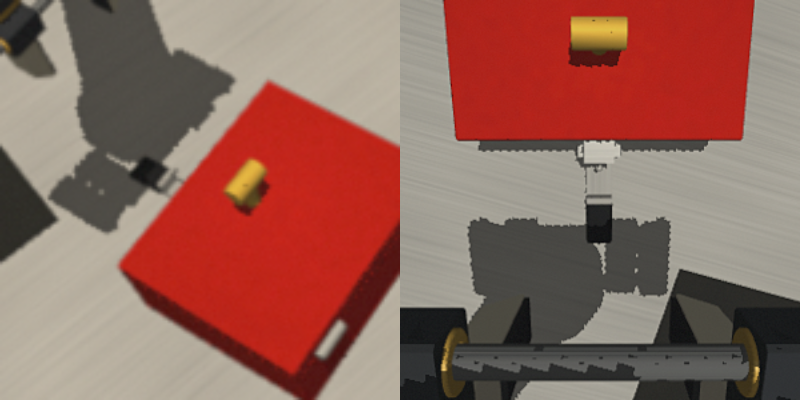

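The latch now hangs open. In the wrist crop its lever lies out flat below the case front and the lid is shut. Next I'll move over the pull and grip it on its end faces.

Request:
step_arm:
  newtons: 30
  moves:
    - {"gripper": 60,"delta_pos": [0.9,0,0],"spin": 0}
    - {"gripper": 60,"delta_pos": [1.8,0,0],"spin": 0}
    - {"gripper": 60,"delta_pos": [2.7,0,0],"spin": 0}
    - {"gripper": 60,"delta_pos": [3.35,0,0],"spin": 0}
    - {"gripper": 60,"delta_pos": [3.35,0,0],"spin": 0}
    - {"gripper": 60,"delta_pos": [3.35,0,0.7],"spin": 0}
    - {"gripper": 60,"delta_pos": [3.35,0,1.4],"spin": 0}
    - {"gripper": 60,"delta_pos": [3.35,0,2.1],"spin": 0}
    - {"gripper": 60,"delta_pos": [3.35,0,2.1],"spin": 0}
    - {"gripper": 20,"delta_pos": [3.35,0,2.1],"spin": 0}
    - {"gripper": 20,"delta_pos": [3.35,0,2.1],"spin": 0}
    - {"gripper": 20,"delta_pos": [3.35,0,2.1],"spin": 0}

```text
clock: 14.45
ee_pos: [0.5316, -0.2256, 0.1147]
eef_rot: [179.9, -0.1, 15.8]
ft_force: [0.0, -0.6, -0.5]
finger_gap: 0.445
```

Request:
step_arm:
  moves:
    - {"gripper": 20,"delta_pos": [0,0,0],"spin": 0}
    - {"gripper": 20,"delta_pos": [0,0,0],"spin": 0}
    - {"gripper": 20,"delta_pos": [0,0,0],"spin": 0}
    - {"gripper": 20,"delta_pos": [0,0,0],"spin": 0}

```text
clock: 14.85
ee_pos: [0.5308, -0.2253, 0.1134]
eef_rot: [180.0, -0.0, 15.8]
ft_force: [-0.5, 0.5, -1.0]
finger_gap: 0.221
```

It closed to 20 mm, the commanded value, so it missed the 32 mm roller. I'll look.

```bash
python3 - <<'E'
from h import *
o=get_obs();print(o["clock"],o["ee_pos"],o["ft_force"],o["finger_gap"])
b=read_camera("scene");w=read_camera("wrist");t=read_camera("top")
cv2.imwrite("pics/c9.png",np.hstack([cv2.resize(b[170:270,110:210],(400,400)),cv2.resize(w[100:300,156:356],(400,400))]))
cv2.imwrite("pics/t9.png",t)
m=camera_model("wrist");q=[.5574,-.2178,.2742]
R=Ro.from_euler("xyz",o["eef_rot"],degrees=True).as_matrix();T=lambda p:o["ee_pos"]+R@np.array(p)
P=np.array([[-.034,0,.11],[-.016,0,.11],[-.025,.016,.11],[-.025,-.016,.11]])
for n in("wrist","scene"):
    m=camera_model(n);print(n,proj(m,case(q,P)).round(0).tolist(),"tips",proj(m,[T([s*.0095,y,z]) for y in(.01,) for z in(0,.025) for s in(-1,1)]).round(0).tolist())
E
```

```text
14.85 [ 0.53077296 -0.22525268  0.11342314] [-0.48995194  0.45072435 -0.99655759] 0.22070392059068097
wrist [[258.0, 238.0], [258.0, 211.0], [231.0, 225.0], [284.0, 225.0]] tips [[274.0, 246.0], [274.0, 217.0], [272.0, 229.0], [272.0, 203.0]]
scene [[159.0, 226.0], [166.0, 229.0], [168.0, 222.0], [158.0, 234.0]] tips [[155.0, 228.0], [162.0, 232.0], [158.0, 234.0], [165.0, 238.0]]
```

View pics/c9.png

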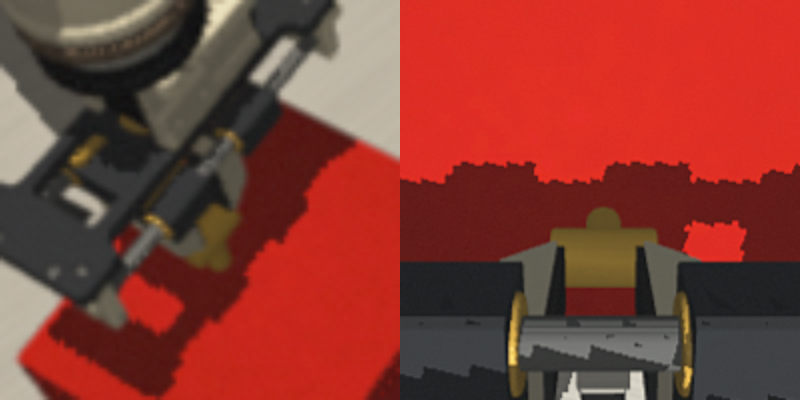

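The fingertips appear at row 222, about level with the TCP, and sit above the roller, whose own row and width match the prediction. So the fingers reach less far ahead than stated, which also explains the missed sweep. I'll open and go lower in small steps, watching the force.

Request:
step_arm:
  moves:
    - {"gripper": 60,"delta_pos": [0,0,0],"spin": 0}
    - {"gripper": 60,"delta_pos": [0,0,0],"spin": 0}
    - {"gripper": 60,"delta_pos": [0,0,0],"spin": 0}
    - {"gripper": 60,"delta_pos": [0,0,0],"spin": 0}
    - {"gripper": 60,"delta_pos": [0,0,0.1],"spin": 0}
    - {"gripper": 60,"delta_pos": [0,0,0.2],"spin": 0}
    - {"gripper": 60,"delta_pos": [0,0,0.25],"spin": 0}
    - {"gripper": 60,"delta_pos": [0,0,0.25],"spin": 0}

```text
clock: 15.8
ee_pos: [0.5303, -0.225, 0.1026]
eef_rot: [-180.0, 0.0, 15.8]
ft_force: [-0.7, -1.5, 1.3]
finger_gap: 0.651
```

Request:
step_arm:
  moves:
    - {"gripper": 60,"delta_pos": [0,0,0.05],"spin": 0}
    - {"gripper": 60,"delta_pos": [0,0,0.1],"spin": 0}
    - {"gripper": 60,"delta_pos": [0,0,0.1],"spin": 0}

```text
clock: 16.1
ee_pos: [0.5306, -0.2251, 0.099]
eef_rot: [-180.0, 0.0, 15.8]
ft_force: [0.8, 1.1, 0.2]
finger_gap: 0.653
```

There's no contact with the nominal tip already below the lid top, which confirms it. I'll go another 8 mm down and close.

Request:
step_arm:
  moves:
    - {"gripper": 60,"delta_pos": [0,0,0.1],"spin": 0}
    - {"gripper": 60,"delta_pos": [0,0,0.2],"spin": 0}
    - {"gripper": 60,"delta_pos": [0,0,0.2],"spin": 0}

```text
clock: 16.4
ee_pos: [0.5301, -0.225, 0.0905]
eef_rot: [-180.0, 0.1, 15.8]
ft_force: [0.4, 0.6, -0.7]
finger_gap: 0.653
```

Request:
step_arm:
  moves:
    - {"gripper": 20,"delta_pos": [0,0,0],"spin": 0}
    - {"gripper": 20,"delta_pos": [0,0,0],"spin": 0}
    - {"gripper": 20,"delta_pos": [0,0,0],"spin": 0}
    - {"gripper": 20,"delta_pos": [0,0,0],"spin": 0}
    - {"gripper": 20,"delta_pos": [0,0,0],"spin": 0}
    - {"gripper": 20,"delta_pos": [0,0,0],"spin": 0}
    - {"gripper": 20,"delta_pos": [0,0,0],"spin": 0}

```text
clock: 17.1
ee_pos: [0.5311, -0.2262, 0.0914]
eef_rot: [179.9, -0.0, 15.8]
ft_force: [1.9, -3.9, -2.2]
finger_gap: 0.347
```

It's held at 31.9 mm, which matches the roller's 32. Now I'll lift along the arc.

Request:
step_arm:
  moves:
    - {"gripper": 20,"delta_pos": [0.07,0,-0.14],"spin": 0}
    - {"gripper": 20,"delta_pos": [0.14,0,-0.27],"spin": 0}
    - {"gripper": 20,"delta_pos": [0.22,0,-0.4],"spin": 0}
    - {"gripper": 20,"delta_pos": [0.3,0,-0.52],"spin": 0}
    - {"gripper": 20,"delta_pos": [0.39,0,-0.64],"spin": 0}
    - {"gripper": 20,"delta_pos": [0.49,0,-0.76],"spin": 0}
    - {"gripper": 20,"delta_pos": [0.59,0,-0.87],"spin": 0}
    - {"gripper": 20,"delta_pos": [0.7,0,-0.97],"spin": 0}
    - {"gripper": 20,"delta_pos": [0.82,0,-1.07],"spin": 0}
    - {"gripper": 20,"delta_pos": [0.94,0,-1.17],"spin": 0}
    - {"gripper": 20,"delta_pos": [0.94,0,-1.17],"spin": 0}

```text
clock: 18.2
ee_pos: [0.565, -0.2165, 0.1371]
eef_rot: [180.0, 0.2, 15.7]
ft_force: [-0.3, -4.9, -3.1]
finger_gap: 0.347
```

Request:
step_arm:
  moves:
    - {"gripper": 20,"delta_pos": [0.12,0,-0.09],"spin": 0}
    - {"gripper": 20,"delta_pos": [0.25,0,-0.17],"spin": 0}
    - {"gripper": 20,"delta_pos": [0.38,0,-0.24],"spin": 0}
    - {"gripper": 20,"delta_pos": [0.51,0,-0.31],"spin": 0}
    - {"gripper": 20,"delta_pos": [0.65,0,-0.37],"spin": 0}
    - {"gripper": 20,"delta_pos": [0.79,0,-0.42],"spin": 0}
    - {"gripper": 20,"delta_pos": [0.93,0,-0.47],"spin": 0}
    - {"gripper": 20,"delta_pos": [1.08,0,-0.51],"spin": 0}
    - {"gripper": 20,"delta_pos": [1.23,0,-0.54],"spin": 0}
    - {"gripper": 20,"delta_pos": [1.38,0,-0.57],"spin": 0}
    - {"gripper": 20,"delta_pos": [1.53,0,-0.59],"spin": 0}
    - {"gripper": 20,"delta_pos": [1.53,0,-0.59],"spin": 0}

```text
clock: 19.4
ee_pos: [0.6244, -0.1996, 0.1618]
eef_rot: [179.9, 0.2, 15.8]
ft_force: [-3.3, -4.4, 3.4]
finger_gap: 0.345
```

Request:
step_arm:
  moves:
    - {"gripper": 20,"delta_pos": [0,0,0],"spin": 0}
    - {"gripper": 20,"delta_pos": [0,0,0],"spin": 0}
    - {"gripper": 60,"delta_pos": [0,0,0],"spin": 0}
    - {"gripper": 60,"delta_pos": [0,0,0],"spin": 0}
    - {"gripper": 60,"delta_pos": [0,0,0],"spin": 0}
    - {"gripper": 60,"delta_pos": [0,0,0],"spin": 0}

```text
clock: 20.0
ee_pos: [0.6259, -0.1974, 0.1615]
eef_rot: [-180.0, -0.0, 15.9]
ft_force: [0.1, 0.5, -0.6]
finger_gap: 0.632
```

Request:
step_arm:
  moves:
    - {"gripper": 60,"delta_pos": [0,0,-0.4],"spin": 0}
    - {"gripper": 60,"delta_pos": [0,0,-1.0],"spin": 0}
    - {"gripper": 60,"delta_pos": [0,0,-1.8],"spin": 0}
    - {"gripper": 60,"delta_pos": [0,0,-2.6],"spin": 0}
    - {"gripper": 60,"delta_pos": [0,0,-3.4],"spin": 0}
    - {"gripper": 60,"delta_pos": [0,0,-4.0],"spin": 0}
    - {"gripper": 60,"delta_pos": [-0.9,0,-4.0],"spin": 0}
    - {"gripper": 60,"delta_pos": [-1.8,0,-4.0],"spin": 0}
    - {"gripper": 60,"delta_pos": [-2.8,0,-4.0],"spin": 0}
    - {"gripper": 60,"delta_pos": [-3.8,0,-4.0],"spin": 0}
    - {"gripper": 60,"delta_pos": [-4.0,0,-4.0],"spin": 0}
    - {"gripper": 60,"delta_pos": [-4.0,0,-4.0],"spin": 0}

```text
clock: 21.2
ee_pos: [0.4711, -0.2428, 0.3231]
eef_rot: [179.9, -0.0, 15.7]
ft_force: [1.1, -0.1, 1.1]
finger_gap: 0.654
```

```bash
python3 - <<'E'
from h import *
o=get_obs();print(o["clock"],o["ee_pos"],o["ft_force"])
b=read_camera("scene");t=read_camera("top")
cv2.imwrite("pics/f.png",np.hstack([cv2.resize(b[60:340,80:400],(400,350)),cv2.resize(t[90:330,40:440],(400,240)).repeat(1,0) if 0 else cv2.copyMakeBorder(cv2.resize(t[90:330,40:440],(400,240)),0,110,0,0,0)]))
E
```

```text
21.2 [ 0.47106748 -0.24279766  0.3230575 ] [ 1.13544733 -0.06272057  1.10904325]
```

View pics/f.png

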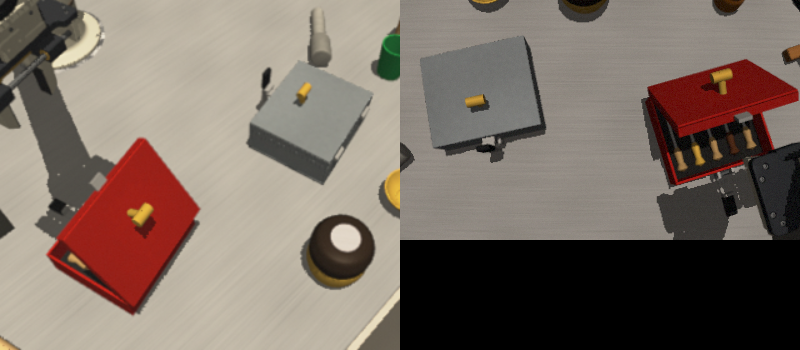

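The red lid stands open with its latch down, and the grey latch is upright. I'll work out the lid angle from the pull at scene pixel (194,231) before handing in.

```bash
python3 - <<'E'
from h import *
q=[.5574,-.2178,.2742]
for n in("scene","top"):
  for a in(.5,.7,.8,.9,1.0,1.1,1.2):
    c,s=np.cos(a),np.sin(a);print(n,a,proj(camera_model(n),case(q,[.085-(.11*c-.05*s),0,.06+.11*s+.05*c])).round(0))
E
```

```text
scene 0.5 [[173. 224.]]
scene 0.7 [[181. 226.]]
scene 0.8 [[185. 227.]]
scene 0.9 [[190. 229.]]
scene 1.0 [[195. 231.]]
scene 1.1 [[200. 234.]]
scene 1.2 [[206. 237.]]
top 0.5 [[367. 199.]]
top 0.7 [[365. 186.]]
top 0.8 [[364. 179.]]
top 0.9 [[362. 172.]]
top 1.0 [[360. 164.]]
top 1.1 [[358. 157.]]
top 1.2 [[355. 150.]]
```

```bash
python3 -c "
from plant import *
print(finish_job(),get_obs()['clock'])"
```

```text
the job is handed in; nothing more can be done
the job is handed in; nothing more can be done
```

The red case is open and handed in at about 21 s of the 46 s limit. Its latch is flipped down, and its lid stands on its own at about 1.0 rad, against the 0.75 rad needed.

**Last checks:** before handing in, the pull's position in both the scene and top views gave about 1.0 rad. The red latch lay out at the front, the grey latch was upright and not approached, and the gripper was clear with force readings of about 1 N (noise). The latch and lid angles were judged from pictures only, and handing in gave no verdict.

**What went wrong on the way:**
- **Latch:** three sweeps with closed fingers passed over the grip without moving it. I then gripped it by its sides (it closed at 22.7 mm, near the 24 mm given) and swung it open along its arc.
- **Pull:** the first grasp closed above the roller. I went 22 mm lower, gripped it at 31.9 mm (the 32 mm roller) and lifted.
- **Disagreement with the text:** the fingertips ended near the TCP, not 25 mm ahead of it as stated. There was no contact even when the stated length would have put the tips below the lid top.

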